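# Clear the spool and hold the sprung gauge rod at its mark

## Robot

A 6-joint arm with a two-finger parallel gripper is mounted at the origin on a cart in front of the work surface, level with it; the furniture and walls round the work are solid. World frame = base frame: x ahead of the robot, y to its left, z up, the work surface at z = 0. Lengths are in m, angles in degrees, forces in N, time in s.
With the tool pointing down it reaches from about 0.4 to 0.825 m from the base axis. Payload 7 kg.
Tool frame: the origin (TCP) lies at the very end of the fingers, on their centre line; the grasp point (between the pads) lies 19 mm behind it (ctrl.grip_depth is the distance from the TCP to the grasp point, in m); z points along the fingers, y is the line along which they close (so a half turn about z gives the same grasp; the last joint's range is limited). The gripper opens to 88 mm and grips with 3 to 60 N. Pads are 19 mm wide; open, the fingers measure 130 mm over their backs; the gripper's body (78 mm by 193 mm) begins 47 mm behind the grasp point.
Start: joints at [-52.993, 20.546, 0.682, 0, -70.136, -16.507], TCP at [0.236, -0.632, 0.227] pointing down, gripper open.
Joint ranges: [-176.03, 176.03], [-82.01, 121.73], [-58.28, 71.71], [-173.87, 95.51], [-174.79, -0.11], [-173.66, 173.66]. Speed limits (degrees/s): [136.94, 136.94, 172.46, 180, 180, 180].

## Interface

Orientations are given as [roll, pitch, yaw] about the fixed x, y, z axes, in that order (R = Rz(yaw) Ry(pitch) Rx(roll)).
In Python, from plant import get_obs, eyes, ctrl, spotter gives the robot as it stands.
- The arm moves only by the shell command python3 -m crank 'ROWS'. ROWS is JSON, one flat list of numbers, 7 for each row, row after row: the turn, a rotation vector about the tool's x, y, z in rad, then the shift along the tool's x, y, z in mm, then the opening, from 0 (shut) to 1 (fully open). A call has 1 to 5 rows; each row shifts and turns the commanded pose from where the row before left it, along the tool's axes as they then stand; what a row does not reach is not made up. A row lasts 1/8 s, in which the tool goes at most 62.5 mm and 10.7 degrees, less where a joint would pass 70% of its speed; a pose out of reach is approached as far as the arm can. A call is refused whole if a number of a shift passes 62.5 or a number of a turn 0.188, either way. A call with a gripper value outside its range is refused whole. The fingers move at their own pace and stop on an object; the grip force is fixed at half the most. Time passes only in rows, so rows that do not move let the fingers close. It gives the time, the measured TCP pose, the force, the opening and the grip force at its end, in the units of the state.
- get_obs(): the state, without advancing time (a new reading comes with each control period).
- eyes.snapshot(name): name is "scene" or "side" or "wrist"; returns the picture (384x512x3 uint8, blue, green, red); there is no depth.
- eyes.camera_model(name): a dict with "fx", "fy", "cx", "cy" (pixels), "D" ([k1, k2, p1, p2, k3] as OpenCV has them; the pictures are not rectified), "extrinsics" (4x4, takes a point from camera to world coordinates). Camera axes: x right, y down, z forward; pixel columns grow to the right and rows downward; lengths in m; the calibration is good to about 2 mm. A picture is of the moment at which its call begins: read the wrist's pose just before it. camera_model takes no time and is no camera call; for the wrist camera it gives the pose at the moment of the call.
- ctrl.close_job(): hands the job in; it is judged then, once.
Trained networks look in the newest picture that a camera, given by its name, has taken for a name from the list of things; names that differ only in an ending like _2 or _b are one class to them, and where a whole thing is asked for, a point or a joint stands for the part that bears it (a point fixed in the world has none). Each returns a list of dicts, best first, with "p" (0 to 1); they miss things now and then, are a little off and sometimes report something else, mostly with a low value. They report only what shows in the picture. A call takes as long as a camera call. They do not tell look-alikes from the thing itself.
- spotter.outline_of(camera, target): "region" (384x512 bool, what is visible of it) and "rect" ([left, top, width, height] in pixels, round what is visible of it).
- spotter.place_of(camera, target): "location" ([column, row] in pixels: a listed point, or the origin of a listed thing).
The state is a dict: "clock": time; "joint_pos": joint angles; "qvel": joint speeds; "tau": joint torques, N m; "tool_pos": TCP position; "orientation": TCP orientation; "force": force on the tool from outside, world axes, zero at the start; "moment": the same for the moment, N m; "opening": finger opening in m; "gripper_force": force on a finger pad.
Only numpy, scipy, OpenCV 4.12 (cv2) and the standard library are available. Lean on these libraries where they do the work, as an engineer would, in place of code of your own. Each camera call takes 0.05 s, during which the arm holds its last target. There are 200 camera calls.

## Task

A spool of copper wire has been left over the knob of the sprung gauge rod on the grey bench stand: lift it straight off and set it (do not drop it) upright in the middle of the round green rubber mat. Then take the black knob and pull the rod up against its spring until the red ring on the rod has just come out of the barrel's mouth, not on to the end stop, and hold it there: finish while still holding the knob at that mark. Leave the two screwdrivers and the black cap wrench where they lie.

Things in the scene. Friction and masses are not known exactly. Their poses are not given: they have to be found in the camera images.
- barrel_mouth (a point): centre of the mouth (top rim) of the stand's upright barrel, 92 mm above the bench; z up. The stand is fixed: grey base plate 84 x 84 x 10 mm, aluminium barrel 38 mm in diameter on the same axis, a round shoulder 60 mm in diameter whose flat top, 86 mm above the bench, carries the spool at the start, and above it a 24 mm neck, 6 mm high. The rod comes out of the neck
- knob_center (a point): centre of the black round grip knob on top of the rod, 24 mm in diameter, 30 mm high, half-way up; 21 mm above the barrel mouth (113 mm above the bench) with the rod fully in. It moves only straight up and down with the rod and does not turn. At the start it stands inside the spool's bore, its top 2 mm below the top of the spool
- pull_rod (a joint): how far the 12 mm steel rod is pulled up out of the barrel, in m: 0 fully in, 0.075 at the end stop. A spring pulls it in: about 5 N at the start, 120 N per metre more, so about 11 N at the mark; let go, it runs fully back in. The red ring's upper edge comes out of the mouth at 0.044, its lower edge at 0.050
- red_ring (a point): centre of the lower edge of the red ring, the length mark, 6 mm high around the rod; hidden in the barrel at first, 50 mm below the mouth. The rod is dark below it. Two thin dark lines 20 and 35 mm above it are only graduations
- spool: spool of copper wire with black ends: plain cylinder outside, 56 mm in diameter, 44 mm high, through bore 32 mm, loose, about 0.15 kg; origin at the centre of its underside, z along its axis. At the start it rests upright on the stand's shoulder around the knob, underside 86 mm above the bench, and must rise at least 45 mm straight up to clear the knob
- spool_center (a point): centre of the spool, half-way up its height, on its axis (z along the axis)
- rubber_mat: round green rubber mat, 92 mm in diameter, 5 mm thick, fixed flat on the bench; origin at the centre of its underside, level with the bench top
- orange_screwdriver: bystander: screwdriver with an orange handle, 240 mm long, lying near the front edge of the bench; leave alone
- blue_screwdriver: bystander: screwdriver with a blue handle, 200 mm long, lying near the front edge of the bench; leave alone
- cap_wrench: bystander: black round oil-filter cap wrench, 74 mm in diameter, 22 mm high, lying in front of the vice (the vice is fixed, 61 mm high, and lies between the mat and the stand); leave alone
Mind the look-alikes: they are no part of the job. Of the things that look like the spool, the smaller one is meant.

How it is judged (in metres and radians):
On the way, in this order (a step that is already met when the one before it is completed fails the run):
1. the spool stands upright on the green mat, let go (horizontal distance between spool_center and rubber_mat below 0.025 m and height (world z) of spool_center below 0.031 m and angle between spool_center's own z axis and vertical below 0.1 rad and contact force between the fingers and spool below 0.1 N and linear speed of spool below 0.03 m/s and value of joint pull_rod between -1 and 0.01 m), for 0.2 s.
2. the rod is held by its knob at the red mark for a second (value of joint pull_rod between 0.045 and 0.057 m and contact force between the fingers and pull_rod above 4 N), for 1 s.
At the end, for the whole second after the job is handed in: The gripper still holds the knob (more than 4 N on it) with the rod at rest, pulled out 45 to 57 mm (red ring just out of the mouth); the spool stands upright (within 0.1 rad) and at rest on the green mat, its axis within 25 mm of the mat's centre, not touched by the fingers (all of step 2 and velocity of joint pull_rod between -0.01 and 0.01 m/s and horizontal distance between spool_center and rubber_mat below 0.025 m and height (world z) of spool_center below 0.031 m and angle between spool_center's own z axis and vertical below 0.1 rad and contact force between the fingers and spool below 0.1 N and linear speed of spool below 0.03 m/s); the arm keeps its last pose, push and grip.
It fails at once if the rod is pulled on towards its end stop (more than 68 mm) (value of joint pull_rod above 0.068 m).
It fails at once if the spool is dropped (faster than 0.5 m/s with no finger on it) (linear speed of spool above 0.5 m/s and contact force between the fingers and spool below 0.05 N).
It fails at once if the orange screwdriver is pushed more than 30 mm (distance of orange_screwdriver from where it was at the start of the episode above 0.03 m).
It fails at once if the blue screwdriver is pushed more than 30 mm (distance of blue_screwdriver from where it was at the start of the episode above 0.03 m).
It fails at once if the black cap wrench is pushed more than 30 mm (distance of cap_wrench from where it was at the start of the episode above 0.03 m).
It also fails if it takes over 58 s, if anything falls off the work surface, if the arm or the gripper's body presses on something with over 40 N, if the wrist force passes 120 N, or if a joint passes its speed limit or range.

## Working session

There is one attempt and no reset: what is moved stays moved. The work goes in short steps, Python scripts to look and compute and a shell command to move; the robot and the scene stay as the last step left them, time stands still between calls to the robot, and variables do not carry over. Pictures are saved under pics/ and viewed, at most 10 in all, crops included, and the job is handed in when it is done.

```bash
mkdir -p pics; ls; cat > h.py <<'E'
import numpy as np,cv2
from plant import get_obs,eyes,ctrl,spotter
def ray(cam,px):
    m=eyes.camera_model(cam);K=np.array([[m['fx'],0,m['cx']],[0,m['fy'],m['cy']],[0,0,1]])
    u=cv2.undistortPoints(np.array([[px]],float),K,np.array(m['D'],float))[0,0]
    T=np.array(m['extrinsics']);return T[:3,3],T[:3,:3]@np.array([u[0],u[1],1])
def atz(cam,px,z):
    o,d=ray(cam,px);return o+d*(z-o[2])/d[2]
def proj(cam,P):
    m=eyes.camera_model(cam);K=np.array([[m['fx'],0,m['cx']],[0,m['fy'],m['cy']],[0,0,1]])
    T=np.linalg.inv(np.array(m['extrinsics']));r=cv2.Rodrigues(T[:3,:3])[0]
    return cv2.projectPoints(np.array(P,float).reshape(-1,1,3),r,T[:3,3],K,np.array(m['D'],float))[0][:,0]
E
python3 - <<'E'
from h import *
o=get_obs();print({k:np.round(v,3).tolist() for k,v in o.items()})
ims=[]
for c in ['scene','side','wrist']:
    im=eyes.snapshot(c);ims.append(im)
    for n,z in [('spool_center',.108),('rubber_mat',0.),('knob_center',.113),('barrel_mouth',.092)]:
        for r in spotter.place_of(c,n)[:3]:
            print(c,n,round(r['p'],2),np.round(r['location'],1),atz(c,r['location'],z).round(3))
cv2.imwrite('pics/a.png',cv2.resize(np.vstack([np.hstack(ims[:2]),np.hstack([ims[2],ims[2]*0])]),(800,600)))
E
```

```text
pics
{'clock': 0.0, 'joint_pos': [-52.992, 20.591, 0.636, -0.02, -70.135, -16.505], 'qvel': [-0.02, 0.074, -0.08, -0.051, -0.055, 0.011], 'tau': [0.001, -58.272, 29.307, 6.998, 0.007, -0.0], 'tool_pos': [0.236, -0.632, 0.226], 'orientation': [179.908, -0.007, -159.505], 'force': [-0.165, 0.641, 0.359], 'moment': [-0.062, 0.012, -0.029], 'gripper_force': 0.0, 'opening': 0.088}
scene spool_center 0.75 [213.4 243.5] [0.396 0.279 0.108]
scene spool_center 0.6 [292.6 145.9] [ 0.55  -0.009  0.108]
scene rubber_mat 0.65 [290.3 156.1] [ 0.633 -0.069  0.   ]
scene rubber_mat 0.64 [154.2 236.8] [ 0.57   0.332 -0.   ]
scene knob_center 0.44 [295.6 145.5] [ 0.542 -0.011  0.113]
scene barrel_mouth 0.62 [296.3 148.7] [ 0.554 -0.023  0.092]
scene barrel_mouth 0.15 [230.3 289.3] [0.305 0.3   0.092]
side spool_center 0.76 [261.3 244.5] [0.464 0.324 0.108]
side spool_center 0.7 [226.8 150.3] [ 0.547 -0.008  0.108]
side rubber_mat 0.75 [207.2 285.3] [0.567 0.325 0.   ]
side knob_center 0.4 [226.3 145.5] [ 0.549 -0.023  0.113]
side barrel_mouth 0.59 [225.4 154.6] [ 0.551 -0.014  0.092]
```

View pics/a.png

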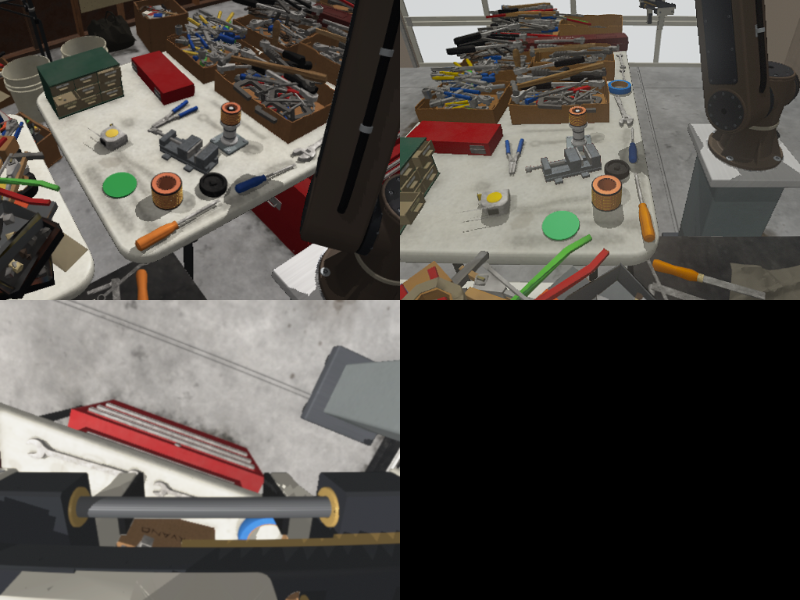

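The scene shows the small spool on the stand near (0.55,-0.01), the green mat near (0.57,0.33), and a larger look-alike spool and the wrench beside the mat. Next I measure the neighbours and take closer crops.

```bash
python3 - <<'E'
from h import *
A=eyes.snapshot('scene');B=eyes.snapshot('side')
for c in ['scene','side']:
    eyes.snapshot(c)
    for n in ['rubber_mat','spool','cap_wrench','blue_screwdriver','orange_screwdriver']:
        for r in spotter.outline_of(c,n)[:2]:
            ys,xs=np.nonzero(r['region']);l=(xs.mean(),ys.mean())
            print(c,n,round(r['p'],2),r['rect'],[atz(c,l,z).round(3).tolist() for z in (.005,.03)])
def tri(a,b):
    o1,d1=ray('scene',a);o2,d2=ray('side',b);s=np.linalg.lstsq(np.c_[d1,-d2],o2-o1,rcond=None)[0]
    p,q=o1+s[0]*d1,o2+s[1]*d2;return ((p+q)/2).round(3),np.linalg.norm(p-q).round(4)
print('big',tri((213.4,243.5),(261.3,244.5)),'small',tri((292.6,145.9),(226.8,150.3)))
def ov(c,im,x0,y0):
    for x in np.arange(.3,.9,.1):
        for y in np.arange(-.3,.5,.1):
            p=proj(c,[x,y,0.])[0]
            if 0<p[0]<512 and 0<p[1]<384: cv2.circle(im,tuple(int(v) for v in p),1,(0,0,255),-1); cv2.putText(im,f'{x:.1f},{y:.1f}'.replace('0.','.'),tuple(int(v) for v in p),0,.25,(255,0,255),1)
    return im
a=ov('scene',A.copy(),0,0)[60:340,100:470];b=ov('side',B.copy(),0,0)[90:370,60:360]
cv2.imwrite('pics/b.png',cv2.resize(np.hstack([a[:280,:370],b]),None,fx=1.19,fy=1.19,interpolation=cv2.INTER_CUBIC))
E
```

```text
scene rubber_mat 0.55 [130.3, 216.8, 44.4, 36.9] [[0.568, 0.335, 0.005], [0.545, 0.341, 0.03]]
scene spool 0.87 [280.1, 132.2, 27.7, 29.6] [[0.655, -0.099, 0.005], [0.629, -0.078, 0.03]]
scene cap_wrench 0.92 [259.2, 221.0, 33.3, 33.5] [[0.431, 0.125, 0.005], [0.412, 0.138, 0.03]]
scene blue_screwdriver 0.88 [300.0, 212.8, 82.0, 33.2] [[0.378, 0.02, 0.005], [0.361, 0.037, 0.03]]
scene orange_screwdriver 0.8 [173.0, 257.0, 105.5, 62.3] [[0.371, 0.309, 0.005], [0.354, 0.316, 0.03]]
side rubber_mat 0.69 [183.2, 269.4, 48.5, 39.5] [[0.569, 0.336, 0.005], [0.565, 0.358, 0.03]]
side spool 0.96 [244.0, 224.7, 41.3, 48.0] [[0.457, 0.222, 0.005], [0.457, 0.248, 0.03]]
side spool 0.74 [213.7, 136.2, 26.5, 26.4] [[0.563, -0.192, 0.005], [0.559, -0.149, 0.03]]
side blue_screwdriver 0.6 [295.1, 161.8, 9.4, 47.3] [[0.37, 0.016, 0.005], [0.374, 0.051, 0.03]]
side orange_screwdriver 0.57 [300.2, 220.7, 25.0, 94.2] [[0.361, 0.308, 0.005], [0.366, 0.331, 0.03]]
big (array([0.461, 0.247, 0.032]), np.float64(0.0052)) small (array([ 0.547, -0.006,  0.11 ]), np.float64(0.0019))
```

View pics/b.png

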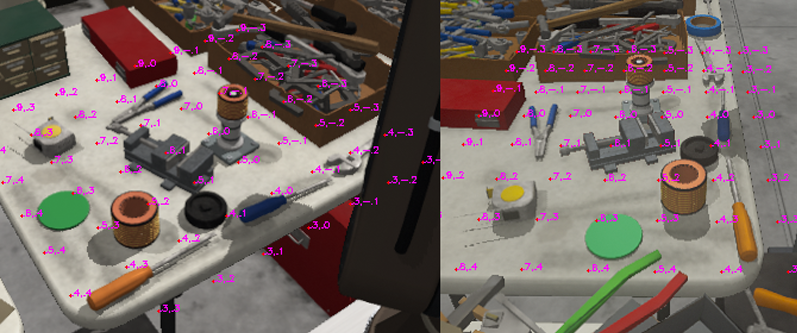

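The small spool on the stand is at about (0.547,-0.008), the mat at (0.569,0.335), and the big spool at (0.46,0.245). I'll use yaw -90, with the fingers closing along x, which keeps clear of the crate, vice and big spool. First I raise and turn.

```bash
python3 -m crank '[0,0,-0.173,0,0,-20,1, 0,0,-0.173,0,0,-20,1, 0,0,-0.173,0,0,-20,1, 0,0,-0.173,0,0,-20,1, 0,0,-0.173,0,0,-20,1]'; python3 -m crank '[0,0,-0.173,0,0,0,1, 0,0,-0.173,0,0,0,1, 0,0,0,0,0,0,1]'
```

```text
clock: 2.08
tool_pos: [0.2363, -0.6322, 0.3273]
orientation: [-180.0, -0.0, -109.6]
force: [0.2, 0.1, -0.4]
opening: 0.0877
gripper_force: 0.0
clock: 2.45
tool_pos: [0.2364, -0.6322, 0.3266]
orientation: [-180.0, 0.0, -90.2]
force: [-1.0, 0.2, 0.1]
opening: 0.0879
gripper_force: 0.0
```

```bash
python3 -m crank '[0,0,0,-52,-26,0,1, 0,0,0,-52,-26,0,1, 0,0,0,-52,-26,0,1, 0,0,0,-52,-26,0,1, 0,0,0,-52,-26,0,1]'; python3 -m crank '[0,0,0,-52,-26,0,1, 0,0,0,-52,-26,0,1, 0,0,0,-52,-26,0,1, 0,0,0,-52,-26,0,1, 0,0,0,-52,-26,0,1]';python3 -m crank '[0,0,0,-52,-26,0,1, 0,0,0,-52,-25,0,1, 0,0,0,0,0,0,1, 0,0,0,0,0,40,1, 0,0,0,0,0,0,1]'
python3 - <<'E'
from h import *
o=get_obs();im=eyes.snapshot('wrist');p=o['tool_pos'];print(p)
for n,z in [('spool_center',.108),('knob_center',.113),('barrel_mouth',.092)]:
    for r in spotter.place_of('wrist',n)[:3]: print(n,round(r['p'],2),np.round(r['location']),atz('wrist',r['location'],z).round(4))
for q in proj('wrist',[[.547,-.008,.13],p]): cv2.circle(im,tuple(int(v) for v in q),3,(255,0,255),-1);print(q)
print(np.array(eyes.camera_model('wrist')['extrinsics']).round(3))
cv2.imwrite('pics/c.png',im)
E
```

```text
clock: 3.08
tool_pos: [0.3674, -0.3709, 0.3268]
orientation: [-180.0, -0.0, -90.4]
force: [0.6, -0.2, 0.5]
opening: 0.0877
gripper_force: 0.0
clock: 3.7
tool_pos: [0.498, -0.1109, 0.327]
orientation: [-179.9, 0.0, -90.4]
force: [1.0, -1.0, 0.5]
opening: 0.0875
gripper_force: 0.0
clock: 4.32
tool_pos: [0.5467, -0.0095, 0.2842]
orientation: [179.7, -0.1, -90.3]
force: [0.4, -1.3, 0.8]
opening: 0.0876
gripper_force: 0.0
[ 0.54670651 -0.009492    0.28417257]
spool_center 0.93 [313. 312.] [0.4776 0.1879 0.108 ]
spool_center 0.61 [260. 160.] [ 0.5484 -0.019   0.108 ]
knob_center 0.77 [259. 160.] [ 0.5497 -0.0195  0.113 ]
knob_center 0.4 [261. 158.] [ 0.5475 -0.0226  0.113 ]
barrel_mouth 0.92 [256. 161.] [ 0.5541 -0.0149  0.092 ]
[261.90307607 173.62948653]
[263.61180456 232.65297537]
[[-1.     0.003  0.002  0.548]
 [ 0.003  0.961  0.277 -0.084]
 [-0.001  0.277 -0.961  0.446]
 [ 0.     0.     0.     1.   ]]
```

View pics/c.png

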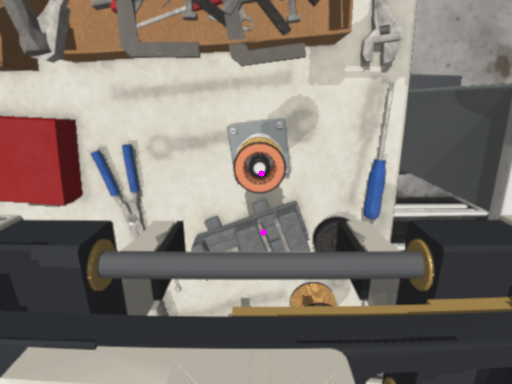

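The wrist view shows the spool's top ring centred near (260,167), slightly off the predicted (262,174). I fit the ring to get the correction.

```bash
python3 - <<'E'
from h import *
im=eyes.snapshot('wrist')
hsv=cv2.cvtColor(im,cv2.COLOR_BGR2HSV)
m=((hsv[...,0]<15)&(hsv[...,1]>110)&(hsv[...,2]>150)).astype(np.uint8);m[:110]=0;m[210:]=0
m[:,:215]=0;m[:,310:]=0
c=max(cv2.findContours(m,0,1)[0],key=cv2.contourArea);print(cv2.boundingRect(c))
P=np.array([atz('wrist',q[0],.130)[:2] for q in c.astype(float)])
(x,y),r=cv2.minEnclosingCircle(P.astype(np.float32));print('encl',x,y,r)
A=np.c_[2*P,np.ones(len(P))];s=np.linalg.lstsq(A,(P**2).sum(1),rcond=None)[0];print('fit',s[:2],np.sqrt(s[2]+s[0]**2+s[1]**2))
w=((hsv[...,1]<60)&(hsv[...,2]>120)).astype(np.uint8);ys,xs=np.nonzero(w[155:180,245:275]);print('knob top?',atz('wrist',(xs.mean()+245,ys.mean()+155),.128))
r=spotter.outline_of('wrist','rubber_mat');print(len(r))
E
```

```text
(239, 143, 48, 48)
encl 0.5461924076080322 -0.01532143447548151 0.026225872337818146
fit [ 0.54620809 -0.01544001] 0.025552830088264325
knob top? [ 0.54620684 -0.01529136  0.128     ]
1
```

```bash
python3 - <<'E'
from h import *
out=[]
for c in ['scene','side']:
    im=eyes.snapshot(c)
    for xy,col in [((.546,-.0154),(255,0,255)),((.547,-.008),(0,255,0))]:
        t=np.linspace(0,2*np.pi,90);q=proj(c,np.c_[xy[0]+.028*np.cos(t),xy[1]+.028*np.sin(t),0*t+.130])
        if col[1]==0:
            x0,y0=q.mean(0).astype(int)-[30,22];big=cv2.resize(im[y0:y0+56,x0:x0+60],None,fx=6,fy=6,interpolation=cv2.INTER_CUBIC)
        for u in q: cv2.circle(big,tuple(int(v) for v in (u-[x0,y0]+.5)*6),1,col,-1)
    out.append(big)
cv2.imwrite('pics/d.png',np.hstack(out))
E
```

```text
(no output)
```

View pics/d.png

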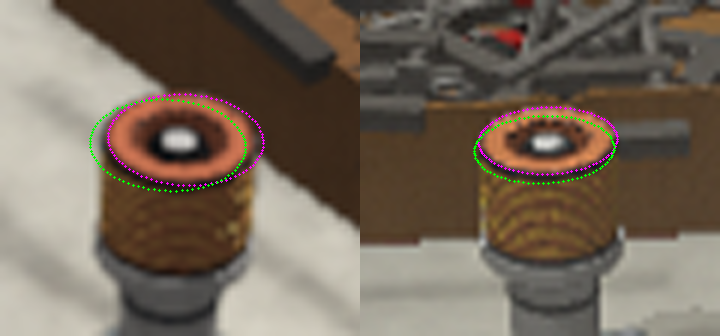

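The true centre lies between the two estimates, so I use (0.547,-0.013). I descend to TCP z≈0.097.

```bash
python3 -m crank '[0,0,0,4,0,45,1, 0,0,0,0,0,45,1, 0,0,0,0,0,45,1, 0,0,0,0,0,30,1, 0,0,0,0,0,22,1]'; python3 -m crank '[0,0,0,0,0,0,1]'
python3 - <<'E'
from h import *
out=[cv2.resize(eyes.snapshot('wrist')[60:384],(400,253))]
out.append(cv2.resize(eyes.snapshot('side')[80:210,140:345],(400,253)))
cv2.imwrite('pics/e.png',np.hstack(out))
E
```

```text
clock: 5.35
tool_pos: [0.5484, -0.013, 0.0984]
orientation: [180.0, -0.0, -90.1]
force: [0.6, -0.2, 0.9]
opening: 0.0877
gripper_force: 0.0
clock: 5.48
tool_pos: [0.5477, -0.0132, 0.0984]
orientation: [179.8, -0.1, -90.1]
force: [-0.4, -0.1, -0.2]
opening: 0.0873
gripper_force: 0.0
```

View pics/e.png

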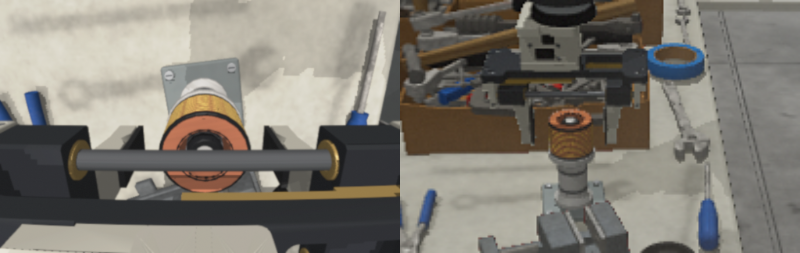

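The spool sits centred between the fingers, and the tips are at the expected height in the side view. Close and lift straight.

```bash
python3 -m crank '[0,0,0,0,0,0,0, 0,0,0,0,0,0,0, 0,0,0,0,0,0,0, 0,0,0,0,0,0,0, 0,0,0,0,0,0,0]'; python3 -m crank '[0,0,0,0,0,0,0, 0,0,0,0,0,-8,0, 0,0,0,0,0,-10,0, 0,0,0,0,0,-10,0, 0,0,0,0,0,0,0]'
```

```text
clock: 6.2
tool_pos: [0.5484, -0.0129, 0.0998]
orientation: [180.0, -0.0, -90.1]
force: [-2.4, 0.8, 5.2]
opening: 0.0552
gripper_force: 30.0
clock: 6.82
tool_pos: [0.5494, -0.0127, 0.1288]
orientation: [-179.9, 0.0, -90.1]
force: [-0.0, 0.1, -1.8]
opening: 0.0552
gripper_force: 30.0
```

```bash
python3 -m crank '[0,0,0,0,0,-20,0, 0,0,0,0,0,-25,0, 0,0,0,0,0,-25,0, 0,0,0,0,0,-25,0, 0,0,0,0,0,0,0]'; python3 -m crank '[0,0,0,-40,-3,0,0, 0,0,0,-50,-4,0,0, 0,0,0,-50,-4,0,0, 0,0,0,-50,-4,0,0, 0,0,0,-50,-4,0,0]'
python3 - <<'E'
from h import *
print(get_obs()['tool_pos']);out=[]
for c in ['scene','side','wrist']:
    im=eyes.snapshot(c);hsv=cv2.cvtColor(im,cv2.COLOR_BGR2HSV)
    m=((hsv[...,0]>50)&(hsv[...,0]<80)&(hsv[...,1]>110)).astype(np.uint8)
    for k in sorted(cv2.findContours(m,0,1)[0],key=cv2.contourArea)[-2:]:
        M=cv2.moments(k)
        if M['m00']>30:
            print(c,M['m00'],cv2.boundingRect(k),atz(c,(M['m10']/M['m00'],M['m01']/M['m00']),.005).round(4))
    out.append(cv2.resize(im,(266,200)))
cv2.imwrite('pics/f.png',np.hstack(out))
E
```

```text
clock: 7.45
tool_pos: [0.5496, -0.0127, 0.2243]
orientation: [-179.8, 0.1, -90.1]
force: [-0.1, 0.7, -1.9]
opening: 0.0551
gripper_force: 30.0
clock: 8.07
tool_pos: [0.5675, 0.2285, 0.2211]
orientation: [179.9, -0.0, -90.1]
force: [1.2, -1.4, -1.2]
opening: 0.0551
gripper_force: 30.0
[0.56746658 0.2285391  0.22110115]
scene 478.0 (0, 227, 76, 18) [0.7133 0.5442 0.005 ]
scene 1030.0 (132, 221, 43, 32) [0.5674 0.3352 0.005 ]
side 1049.5 (153, 300, 93, 80) [0.5727 0.4459 0.005 ]
side 1319.5 (182, 270, 48, 37) [0.5691 0.3362 0.005 ]
wrist 571.0 (239, 227, 44, 20) [0.5658 0.3308 0.005 ]
```

View pics/f.png

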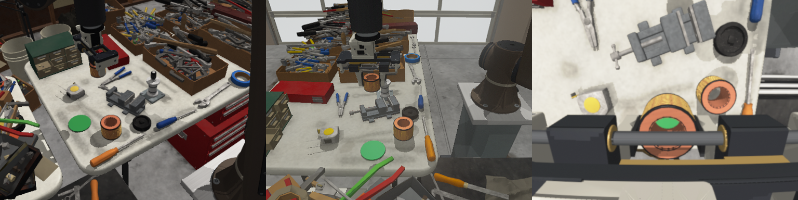

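The spool is held off the rod and the knob stands free. All cameras put the mat at about (0.568,0.335).

```bash
python3 -m crank '[0,0,0,-53,0,0,0, 0,0,0,-53,0,0,0, 0,0,0,0,0,40,0, 0,0,0,0,0,50,0, 0,0,0,0,0,50,0]'; python3 -m crank '[0,0,0,0,0,35,0, 0,0,0,0,0,15,0, 0,0,0,0,0,5,0, 0,0,0,0,0,0,0]'
```

```text
clock: 8.85
tool_pos: [0.5678, 0.3319, 0.0804]
orientation: [180.0, -0.0, -90.1]
force: [0.1, 0.4, -2.1]
opening: 0.0552
gripper_force: 30.0
clock: 9.35
tool_pos: [0.5689, 0.3333, 0.0285]
orientation: [-179.9, 0.0, -90.1]
force: [0.1, 0.3, -1.7]
opening: 0.0556
gripper_force: 30.0
```

```bash
python3 -m crank '[0,0,0,0,0,4,0, 0,0,0,0,0,3,0, 0,0,0,0,0,1,0, 0,0,0,0,0,0,0]'; python3 -m crank '[0,0,0,0,0,1,0, 0,0,0,0,0,1,0, 0,0,0,0,0,0,0]'
```

```text
clock: 9.85
tool_pos: [0.5683, 0.3331, 0.0196]
orientation: [-180.0, 0.0, -90.1]
force: [-0.2, 0.2, -1.8]
opening: 0.0551
gripper_force: 30.0
clock: 10.22
tool_pos: [0.5685, 0.3332, 0.0188]
orientation: [-180.0, 0.0, -90.1]
force: [-2.8, -0.4, 7.5]
opening: 0.0555
gripper_force: 30.0
```

Contact with the mat (+7.5 N). Release and rise.

```bash
python3 -m crank '[0,0,0,0,0,-1,0.75, 0,0,0,0,0,0,1, 0,0,0,0,0,0,1, 0,0,0,0,0,0,1, 0,0,0,0,0,0,1]'; python3 -m crank '[0,0,0,0,0,-20,1, 0,0,0,0,0,-40,1, 0,0,0,0,0,-50,1, 0,0,0,0,0,-60,1, 0,0,0,0,0,-45,1]'
python3 - <<'E'
from h import *
print(get_obs()['tool_pos']);out=[]
for c in ['scene','side']:
    im=eyes.snapshot(c)
    for n,z in [('spool_center',.027),('knob_center',.113),('barrel_mouth',.092)]:
        for r in spotter.place_of(c,n)[:2]: print(c,n,round(r['p'],2),np.round(r['location'],1),atz(c,r['location'],z).round(4))
    out.append(cv2.resize(im[100:350,110:360],(400,400)))
cv2.imwrite('pics/g.png',np.hstack(out))
E
```

```text
clock: 10.85
tool_pos: [0.5683, 0.3331, 0.0184]
orientation: [180.0, -0.0, -90.1]
force: [0.9, -0.2, 0.2]
opening: 0.0876
gripper_force: 0.0
clock: 11.48
tool_pos: [0.5686, 0.3333, 0.2366]
orientation: [-179.9, 0.1, -90.1]
force: [0.1, 0.4, 0.9]
opening: 0.0877
gripper_force: 0.0
[0.56862776 0.33326844 0.23660011]
scene spool_center 0.9 [153. 229.] [0.5662 0.3316 0.027 ]
scene spool_center 0.65 [213.8 244.5] [0.4598 0.2476 0.027 ]
scene knob_center 0.6 [297.3 142.3] [ 0.5496 -0.0214  0.113 ]
scene barrel_mouth 0.8 [294.5 148.3] [ 0.5573 -0.0207  0.092 ]
side spool_center 0.87 [201.3 277.3] [0.576  0.3288 0.027 ]
side spool_center 0.63 [266.2 247.1] [0.4525 0.2458 0.027 ]
side barrel_mouth 0.75 [225.6 152.1] [ 0.5515 -0.0267  0.092 ]
```

View pics/g.png

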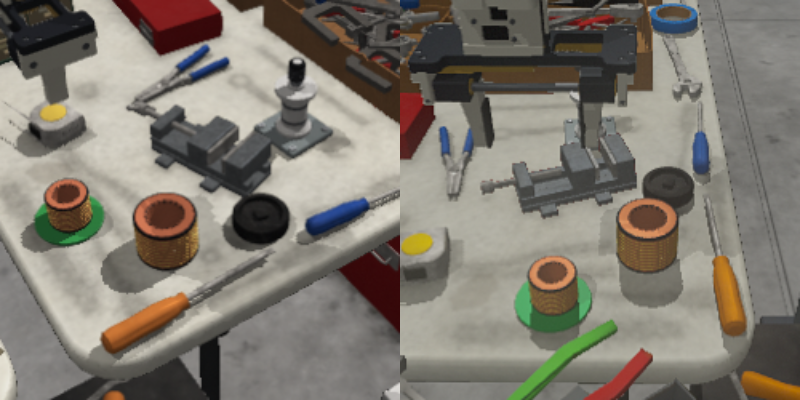

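The spool stands upright in the middle of the mat and the knob is free. Back above the knob for a close look.

```bash
python3 -m crank '[0,0,0,58,3,0,1, 0,0,0,58,3,0,1, 0,0,0,58,3,0,1, 0,0,0,58,3,0,1, 0,0,0,58,4,0,1]'; python3 -m crank '[0,0,0,56,4,0,1, 0,0,0,0,0,0,1, 0,0,0,0,0,0,1]'
python3 - <<'E'
from h import *
print(get_obs()['tool_pos']);im=eyes.snapshot('wrist')
for n,z in [('knob_center',.113),('barrel_mouth',.092)]:
    for r in spotter.place_of('wrist',n)[:2]: print(n,round(r['p'],2),np.round(r['location'],1),atz('wrist',r['location'],z).round(4))
t=np.linspace(0,2*np.pi,60);x,y=.548,-.0145
for z,rr in [(.128,.012),(.098,.012),(.086,.030)]:
    for q in proj('wrist',np.c_[x+rr*np.cos(t),y+rr*np.sin(t),0*t+z]):
        im[int(q[1]),int(q[0])]=(255,0,255)
cv2.imwrite('pics/i.png',cv2.resize(im[90:250,160:360],(800,600)[:2],interpolation=0)[:, :])
E
```

```text
clock: 12.5
tool_pos: [0.551, 0.0412, 0.2326]
orientation: [179.9, -0.0, -90.1]
force: [0.3, -0.8, 0.5]
opening: 0.0875
gripper_force: 0.0
clock: 12.88
tool_pos: [0.5474, -0.0131, 0.2329]
orientation: [179.9, -0.0, -90.2]
force: [0.3, 0.3, -0.4]
opening: 0.0873
gripper_force: 0.0
[ 0.54742508 -0.01314399  0.23286528]
knob_center 0.75 [261.9 179.8] [ 0.5452 -0.014   0.113 ]
barrel_mouth 0.75 [257.6 172.5] [ 0.5495 -0.0159  0.092 ]
```

View pics/i.png

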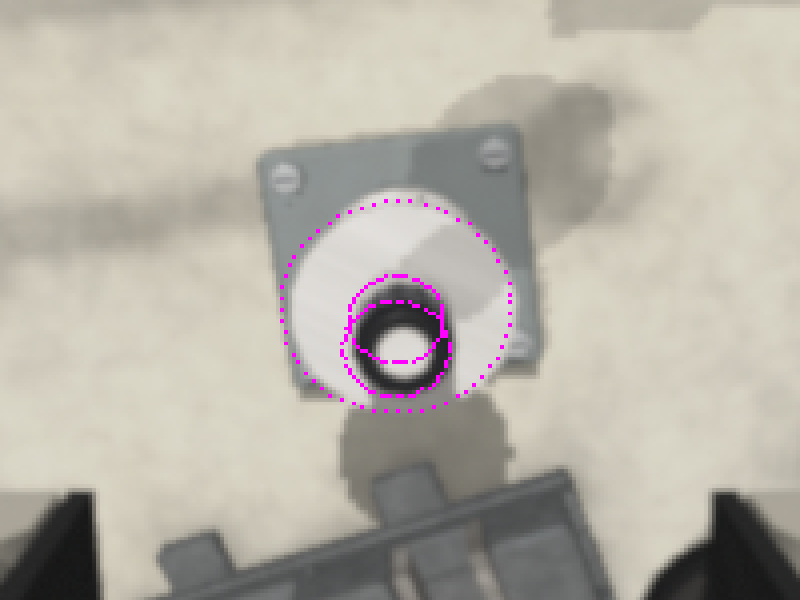

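The overlay matches the knob to 1–2 mm. I descend to TCP z≈0.098 and close on it.

```bash
python3 -m crank '[0,0,0,1,0,45,1, 0,0,0,0,0,45,1, 0,0,0,0,0,30,1, 0,0,0,0,0,14,1, 0,0,0,0,0,0,0.6]'; python3 -m crank '[0,0,0,0,0,0,0, 0,0,0,0,0,0,0, 0,0,0,0,0,0,0, 0,0,0,0,0,0,0, 0,0,0,0,0,0,0]'
```

```text
clock: 13.65
tool_pos: [0.5475, -0.0133, 0.0991]
orientation: [179.9, -0.0, -90.1]
force: [1.2, -0.0, 0.6]
opening: 0.0824
gripper_force: 0.0
clock: 14.28
tool_pos: [0.5476, -0.0139, 0.0997]
orientation: [-180.0, 0.0, -90.1]
force: [-0.1, -0.6, 0.2]
opening: 0.0331
gripper_force: 0.0
```

```bash
python3 -m crank '[0,0,0,0,0,0,0, 0,0,0,0,0,0,0, 0,0,0,0,0,0,0, 0,0,0,0,0,0,0]'; python3 -m crank '[0,0,0,0,0,-4,0, 0,0,0,0,0,-4,0, 0,0,0,0,0,-4,0, 0,0,0,0,0,0,0]'
```

```text
clock: 14.78
tool_pos: [0.5472, -0.0139, 0.0995]
orientation: [180.0, -0.0, -90.1]
force: [-3.6, 0.6, 3.6]
opening: 0.0236
gripper_force: 30.0
clock: 15.28
tool_pos: [0.5472, -0.0139, 0.1115]
orientation: [180.0, 0.0, -90.1]
force: [-1.3, 0.7, -6.9]
opening: 0.0235
gripper_force: 30.0
```

```bash
python3 -m crank '[0,0,0,0,0,-8,0, 0,0,0,0,0,-8,0, 0,0,0,0,0,-8,0, 0,0,0,0,0,-8,0, 0,0,0,0,0,0,0]';  python3 -m crank '[0,0,0,0,0,-4,0, 0,0,0,0,0,-3,0, 0,0,0,0,0,0,0, 0,0,0,0,0,0,0]'
python3 - <<'E'
from h import *
F=[];out=[]
for i in range(6):
    eyes.snapshot('scene');o=get_obs();F.append(o['force'][2])
print('Fz',np.mean(F),o['tool_pos'])
for c in ['scene','side']:
    im=eyes.snapshot(c)
    for n in ['red_ring','knob_center','barrel_mouth']:
        for r in spotter.place_of(c,n)[:1]:
            q=r['location'];cam,d=ray(c,q)
            # height on the vertical axis plane through the rod
            s=((.547-cam[0])*d[0]+(-.0145-cam[1])*d[1])/(d[0]**2+d[1]**2)
            print(c,n,round(r['p'],2),np.round(q,1),(cam+s*d).round(4))
    q=proj(c,[.547,-.0145,.11])[0].astype(int)
    out.append(cv2.resize(im[q[1]-40:q[1]+40,q[0]-40:q[0]+40],(400,400),interpolation=cv2.INTER_CUBIC))
cv2.imwrite('pics/j.png',np.hstack(out))
E
```

```text
clock: 15.9
tool_pos: [0.5472, -0.0139, 0.1439]
orientation: [180.0, 0.0, -90.1]
force: [-0.9, -0.3, -11.5]
opening: 0.0236
gripper_force: 30.0
clock: 16.4
tool_pos: [0.5472, -0.0139, 0.1503]
orientation: [180.0, -0.0, -90.1]
force: [-2.6, -0.7, -10.7]
opening: 0.0235
gripper_force: 30.0
Fz -11.537595801175996 [ 0.54724528 -0.0139121   0.15031383]
scene red_ring 0.56 [293.1 153.5] [ 0.5495 -0.0113  0.0863]
scene knob_center 0.71 [298.3 121.8] [ 0.545  -0.017   0.1713]
scene barrel_mouth 0.74 [294.  150.8] [ 0.5485 -0.0126  0.0939]
side red_ring 0.55 [226.1 152.8] [ 0.5492 -0.0143  0.0972]
side knob_center 0.69 [223.6 127.6] [ 0.5522 -0.014   0.1662]
side barrel_mouth 0.96 [224.9 152.7] [ 0.5521 -0.014   0.0977]
```

View pics/j.png

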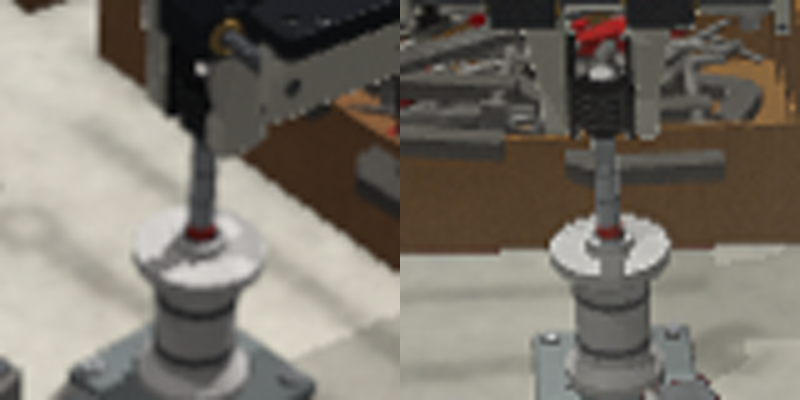

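The red ring sits right at the barrel's mouth in both views, at about 50–51 mm by lift and force. I hold for over a second, then hand in.

```bash
for i in 1 2; do python3 -m crank '[0,0,0,0,0,0,0, 0,0,0,0,0,0,0, 0,0,0,0,0,0,0, 0,0,0,0,0,0,0, 0,0,0,0,0,0,0]'; done
python3 - <<'E'
from h import *
F=[]
for i in range(6): eyes.snapshot('scene');F.append(get_obs()['force'][2])
print(np.mean(F),get_obs()['tool_pos'])
if -13<np.mean(F)<-9.5: print(ctrl.close_job())
E
```

```text
clock: 17.73
tool_pos: [0.5473, -0.0139, 0.1504]
orientation: [180.0, -0.0, -90.1]
force: [-5.8, 0.3, -12.6]
opening: 0.0232
gripper_force: 30.0
clock: 18.35
tool_pos: [0.5473, -0.0139, 0.1504]
orientation: [180.0, -0.0, -90.1]
force: [-4.4, 0.1, -11.6]
opening: 0.0235
gripper_force: 30.0
-11.832516004939388 [ 0.54729846 -0.01394734  0.1504363 ]
the job is handed in; nothing more can be done
None
```

The job is handed in: the spool stands upright in the middle of the green mat, and the gripper is still holding the knob with the rod out about 51 mm (estimated from lift and force), the red ring just clear of the mouth; no verdict came back.

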